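# Slide a label plate out over the end of a plywood ledge

### The arm

A 6-joint arm with a two-finger parallel gripper is mounted at the origin on the work surface. World frame = base frame: x ahead of the robot, y to its left, z up, the work surface at z = 0. Lengths are in m, angles in degrees, forces in N, time in s.
With the tool pointing down it reaches from about 0.4 to 0.825 m from the base axis. Payload 7 kg.
Tool frame: the origin (TCP) lies at the centre of the arm's flange, where the gripper is bolted on; the fingertips stand 178 mm ahead of it and the grasp point (between the pads) lies 159 mm ahead of it; x points along the fingers, y is the direction in which the jaws open and shut, and the axes are right-handed (so a half turn about x gives the same grasp; the last joint's range is limited). The gripper opens to 88 mm and grips with 3 to 60 N. Pads are 19 mm wide; open, the fingers measure 130 mm over their backs; the gripper's body (78 mm by 193 mm) begins 47 mm behind the grasp point.
Start: joints at [88.7, 20.546, 0.682, 0, -70.136, -16.507], TCP at [0.206, 0.643, 0.405] pointing down, gripper open.
Joint ranges: [-176.03, 176.03], [-82.01, 121.73], [-58.28, 71.71], [-173.87, 95.51], [-174.79, -0.11], [-173.66, 173.66]. Speed limits (degrees/s): [136.94, 136.94, 172.46, 180, 180, 180].

### API

Orientations are given as [roll, pitch, yaw] about the fixed x, y, z axes, in that order (R = Rz(yaw) Ry(pitch) Rx(roll)).
In Python, from plant import ctrl gives the robot as it stands. The module is installed in compiled form; this text tells all that it offers.
- The arm moves only by the shell command python3 -m inch 'ROWS'. ROWS is JSON, one flat list of numbers, 7 for each row, row after row: the shift along the tool's x, y, z in m, then the turn, a rotation vector about the tool's x, y, z in degrees, then the finger opening in m, from 0 to 0.0876. In form: [dx, dy, dz, rx, ry, rz, hand, dx, dy, dz, rx, ry, rz, hand, ...]. A call has 1 to 20 rows; each row shifts and turns the pose as measured when the row begins, along the tool's axes as they then stand; what a row does not reach is not made up. A row lasts 1/8 s, in which the tool goes at most 62.5 mm and 10.7 degrees, less where a joint would pass 70% of its speed; a pose out of reach is approached as far as the arm can. A call with a gripper value outside its range is refused whole. The fingers move at their own pace and stop on an object; the grip force is fixed at half the most. Time passes only in rows, so rows that do not move let the fingers close. It gives the time, the measured TCP pose, the force and the opening at its end, in the units of the state.
- ctrl.get_obs(): the state, without advancing time (a new reading comes with each control period).
- ctrl.snapshot(name): name is "scene" or "top"; returns a dict with "color" (420x560x3 uint8, red, green, blue), "depth" (420x560 float32, m along the optical axis (not along the pixel's ray), 0 where there is no reading), "K" (3x3 intrinsics, pixels), "position" and "attitude" of the camera in the world. Camera axes: x right, y up, looking along -z (the intrinsics and any distortion apply to the point x, -y, -z); pixel columns grow to the right and rows downward; lengths in m; the calibration is good to about 2 mm. A picture is of the moment at which its call begins.
- ctrl.close_job(): hands the job in, once; it reports no verdict.
The state is a dict: "clock": time; "joint_pos": joint angles; "qvel": joint speeds; "tau": joint torques, N m; "tool_pos": TCP position; "orientation": TCP orientation; "force": force on the tool from outside, world axes, zero at the start; "moment": the same for the moment, N m; "opening": finger opening in m.
Only numpy, scipy, OpenCV 4.12 (cv2) and the standard library are available. Lean on these libraries where they do the work, as an engineer would, in place of code of your own. Each camera call takes 0.05 s, during which the arm holds its last target.

### The job

Two thin white plates lie flat on the plywood ledge. Push the one printed with a yellow ring along the ledge, towards the ledge end it lies nearest to, until about a third of its length sticks out squarely past that end, so that its edge can be taken hold of later. Only push it with the fingers, never lift or tip it, and leave the blank plate, the loose yellow ring and the cup of markers where they are.

Things in the scene. Friction and masses are not known exactly. Their poses are not given: they have to be found in the camera images.
- ledge: Plywood riser shelf fixed on the bench. Origin on the bench under the middle of the board. Its board is flat, 200 mm along its x and 560 mm along its y (the long way), 18 mm thick, top face 120 mm above the origin. Both ends (y = +280 and y = -280 mm) and the near side (x = -100 mm) are open and without a rim; along the far side an upstand 12 mm thick (x = +100 to +112 mm) rises 22 mm above the top face. Stands turned up to about 0.27 rad.
- ledge_left_end (a point): Middle of the top edge of the ledge's left end (ledge y = +280 mm, x = 0), at the height of the top face; same axes as the ledge.
- ledge_right_end (a point): Middle of the top edge of the ledge's right end (ledge y = -280 mm, x = 0), at the height of the top face; same axes as the ledge.
- label_plate: Thin rigid white plate printed on top with a yellow ring 68 mm across, lying flat on one half (left or right) of the ledge. 100 mm along its x, 150 mm along its y (its length, roughly along the ledge), 5 mm thick, about 0.11 kg, slides with ordinary plastic-on-wood friction and tips if more than half of it sticks out. Origin in the middle of its underside, z up.
- blank_plate: Same white plate, 100 x 150 x 5 mm, without any print, lying flat on the other half of the ledge; at least 50 mm is free between the two plates. Origin in the middle of its underside. To be left alone.
- ring: Loose yellow plastic ring lying on the bench to one side of the ledge, 72 mm outside, 38 mm bore, 30 mm high. Origin in the middle of its underside. To be left alone.
- marker_cup: Loose blue cup, 72 mm across and 90 mm high, with three marker pens standing up to 153 mm high, on the bench to the other side of the ledge. Origin in the middle of its underside. To be left alone.
There are look-alikes about, which are no part of the job. What is shaped like the label_plate but pink or purple is not meant.

How it is judged (in metres and radians):
At the end, for the whole second after the job is handed in: The printed plate rests flat on the ledge with 35 to 65 mm of its 150 mm length past the ledge's end, within 0.14 rad (8 degrees) of square; blank plate, ring and marker cup within 15 mm of where they stood ((y of label_plate in the frame of ledge between 0.24 and 0.27 m or y of label_plate in the frame of ledge between -0.27 and -0.24 m) and angle between the y axis of label_plate and the y axis of ledge, either way round below 0.14 rad and angle between label_plate's own z axis and vertical below 0.03 rad and height (world z) of label_plate between 0.116 and 0.124 m and linear speed of label_plate below 0.01 m/s and distance of each of blank_plate, ring, marker_cup from where it was at the start of the episode below 0.015 m); the robot touches nothing.
It fails at once if the printed plate is lifted off the ledge (more than 12 mm) (height (world z) of label_plate above 0.132 m).
It fails at once if the printed plate is tipped (angle between label_plate's own z axis and vertical above 0.15 rad).
It fails at once if the blank plate is moved or lifted (distance of blank_plate from where it was at the start of the episode above 0.015 m).
It fails at once if the loose yellow ring is moved or lifted (distance of ring from where it was at the start of the episode above 0.015 m).
It fails at once if the marker cup is moved, lifted or tipped (distance of marker_cup from where it was at the start of the episode above 0.015 m or angle between marker_cup's own z axis and vertical above 0.3 rad).
It also fails if it takes over 35 s, if anything falls off the work surface, if the arm or the gripper's body presses on something with over 40 N, if the wrist force passes 120 N, or if a joint passes its speed limit or range.

## Working session

There is one attempt and no reset: what is moved stays moved. The work goes in short steps, Python scripts to look and compute and a shell command to move; the robot and the scene stay as the last step left them, time stands still between calls to the robot, and variables do not carry over. Pictures are saved under pics/ and viewed, and the job is handed in when it is done.

```bash
mkdir -p pics; python3 - <<'E'
from plant import ctrl
import cv2,pickle
o=ctrl.get_obs();print(o)
for n in("scene","top"):
    s=ctrl.snapshot(n);pickle.dump(s,open(f"{n}0.pkl","wb"));cv2.imwrite(f"pics/{n}0.png",s["color"][:,:,::-1]);print(n,s["K"],s["position"],s["attitude"])
E
```

```text
{'clock': 0.0, 'joint_pos': array([ 8.86990476e+01,  2.05890643e+01,  6.35280235e-01, -2.07585611e-02,
       -7.01365341e+01, -1.65054990e+01]), 'qvel': array([-0.00107061, -0.05545498,  0.02831196,  0.04305601, -0.07253866,
       -0.12182239]), 'tau': array([-4.82042105e-04, -5.82721674e+01,  2.93047446e+01,  6.99722752e+00,
        6.70033711e-03, -1.58403782e-04]), 'tool_pos': array([0.20637168, 0.64247097, 0.40375866]), 'orientation': array([  94.31479476,   89.90759698, -103.49872543]), 'force': array([-0.46462352,  0.6635265 ,  0.66805152]), 'moment': array([-0.01009029,  0.01018626, -0.02002991]), 'opening': 0.0875872915010611}
scene [[514.64132258   0.         273.23699032]
 [  0.         514.64132258 214.46229968]
 [  0.           0.           1.        ]] [ 1.30629585 -0.988959    1.2244575 ] [48.56893519  0.56478739 39.84541544]
top [[502.70037059   0.         277.7988173 ]
 [  0.         502.70037059 214.38479975]
 [  0.           0.           1.        ]] [0.3295683  0.018198   1.88608618] [  5.79145382  -0.39007485 -88.3498298 ]
```

View pics/scene0.png

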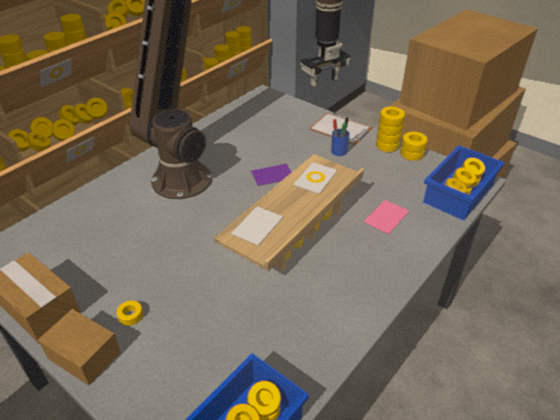

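View pics/top0.png

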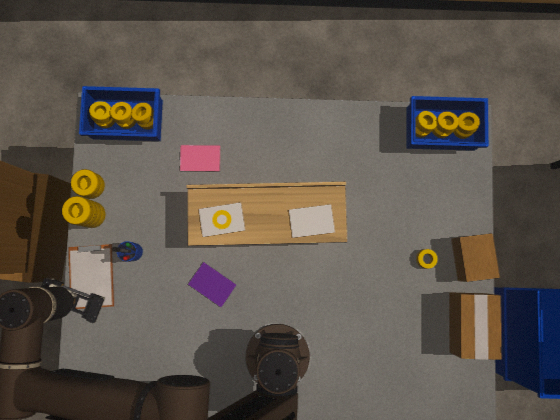

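The label plate lies on the left (+y) half with its ring at about (222,219) in the top picture. The ledge's left end is at column ~188 and the cup at (130,252). I'll enlarge it to read corners.

```bash
cat >h.py <<'E'
import numpy as np
from scipy.spatial.transform import Rotation as R
def w(s,uv,z):
    uv=np.atleast_2d(np.array(uv,float));K=s["K"]
    d=np.c_[(uv[:,0]-K[0,2])/K[0,0],-(uv[:,1]-K[1,2])/K[1,1],-np.ones(len(uv))]
    d=R.from_euler('xyz',s["attitude"],degrees=True).apply(d);p=np.array(s["position"])
    return p+d*((z-p[2])/d[:,2])[:,None]
def px(s,P):
    c=R.from_euler('xyz',s["attitude"],degrees=True).inv().apply(np.atleast_2d(P)-s["position"]);K=s["K"]
    return np.c_[K[0,2]-K[0,0]*c[:,0]/c[:,2],K[1,2]+K[1,1]*c[:,1]/c[:,2]]
E
python3 - <<'E'
import pickle,cv2,numpy as np
from h import *
s=pickle.load(open("top0.pkl","rb"))
c=s["color"][170:270,105:235,::-1]
cv2.imwrite("pics/crop0.png",cv2.resize(c,None,fx=6,fy=6,interpolation=cv2.INTER_CUBIC))
c=s["color"][170:270,230:360,::-1]
cv2.imwrite("pics/crop1.png",cv2.resize(c,None,fx=6,fy=6,interpolation=cv2.INTER_CUBIC))
g=s["color"].astype(int);m=(g.min(2)>150).astype(np.uint8)
n,l,st,ce=cv2.connectedComponentsWithStats(m)
for i in range(1,n):
    if st[i,4]>300 : print(st[i],ce[i])
E
```

```text
[199 203  46  34 824] [221.65412621 219.25606796]
[ 289  205   45   32 1147] [311.51525719 220.58674804]
[ 79 262  32  43 514] [100.        281.1459144]
```

View pics/crop0.png

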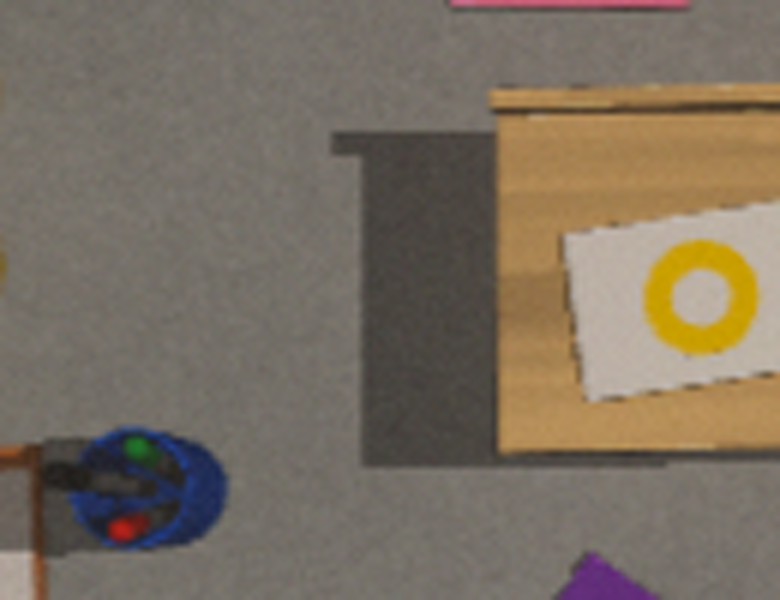

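View pics/crop1.png

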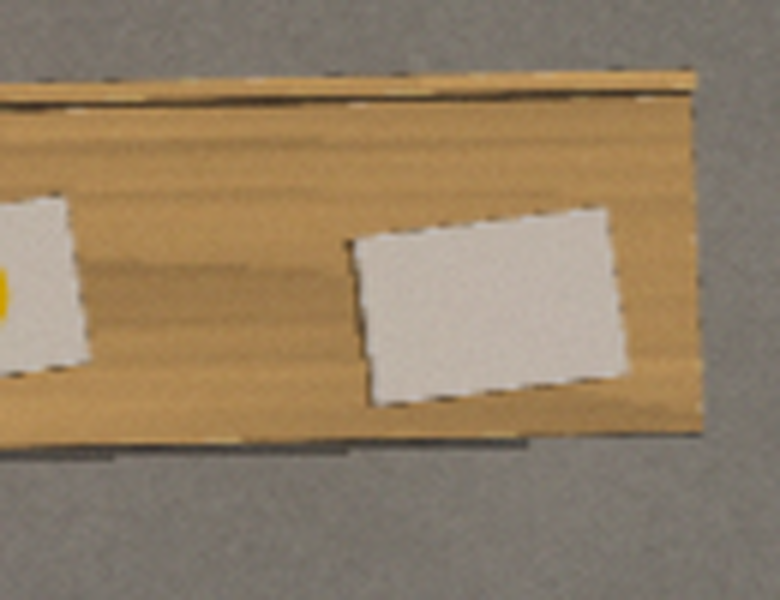

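```bash
python3 - <<'E'
import pickle,numpy as np
from h import *
s=pickle.load(open("top0.pkl","rb"))
f=lambda P,x0:[(x0+(a+.5)/6-.5,170+(b+.5)/6-.5) for a,b in P]
led=w(s,f([(497,112),(499,451)],105)+f([(692,97),(702,433)],230),.12)
print(led)
L=led.mean(0)
yv=(led[0]+led[1]-led[2]-led[3])/2;th=np.arctan2(yv[1],yv[0])-np.pi/2;print("ledge",L,np.degrees(th),np.linalg.norm(yv))
def toL(p):
    return R.from_euler('z',-th).apply(p-L)
for n,q in(("label",f([(566,236),(588,402)],105)+f([(66,197),(90,360)],230)),("blank",f([(358,240),(375,405),(607,208),(628,373)],230))):
    p=w(s,q,.125);print(n,p.round(4).tolist(),"\n L",toL(p).round(4).tolist(),toL(p).mean(0).round(4));v=toL(p);v=(v[0]+v[1]-v[2]-v[3]);print(np.degrees(np.arctan2(-v[0],v[1])))
cup=w(s,f([(130,488)],105),.09);print("cup",cup,toL(cup))
print(R.from_euler('xyz',[94.3148,89.9076,-103.4987],degrees=True).as_matrix().round(3))
E
```

```text
[[ 0.59262235  0.33435024  0.12      ]
 [ 0.39271449  0.32379549  0.12      ]
 [ 0.61828604 -0.22422786  0.12      ]
 [ 0.41945341 -0.23313777  0.12      ]]
ledge [0.50576907 0.05019502 0.12      ] 2.6895668418046204 0.5583707632257441
label [[0.5196, 0.2896, 0.125], [0.4226, 0.2724, 0.125], [0.547, 0.1438, 0.125], [0.4514, 0.1263, 0.125]] 
 L [[0.0251, 0.2385, 0.005], [-0.0727, 0.2259, 0.005], [0.0456, 0.0916, 0.005], [-0.0507, 0.0786, 0.005]] [-0.0132  0.1586  0.005 ]
8.220022298415653
blank [[0.5267, -0.0285, 0.125], [0.43, -0.041, 0.125], [0.5499, -0.1745, 0.125], [0.453, -0.1886, 0.125]] 
 L [[0.0172, -0.0796, 0.005], [-0.08, -0.0875, 0.005], [0.0336, -0.2265, 0.005], [-0.0639, -0.236, 0.005]] [-0.0233 -0.1574  0.005 ]
6.278373452928908
cup [[0.36553625 0.54640655 0.09      ]] [[-0.11679384  0.50224528 -0.03      ]]
[[-0.    -0.306 -0.952]
 [-0.002 -0.952  0.306]
 [-1.     0.002 -0.   ]]
```

```bash
cat >>h.py <<'E'
L0=np.array([0.50577,0.0502,0.12]);TH=np.radians(2.69)
def plan(N,lx,ly,tipz,jaw=None):
    """ledge-frame tip target -> constant tool-frame row for N rows"""
    from plant import ctrl
    o=ctrl.get_obs();M=R.from_euler('xyz',o["orientation"],degrees=True)
    t=L0+R.from_euler('z',TH).apply([lx,ly,0]);t[2]=tipz+.178
    # target: tool x down, y along +-ledge x
    best=None
    for s in(1,-1):
        y=s*np.array([np.cos(TH),np.sin(TH),0]);x=np.array([0,0,-1.]);T=R.from_matrix(np.c_[x,y,np.cross(x,y)])
        rv=(M.inv()*T).as_rotvec(degrees=True)
        if best is None or np.linalg.norm(rv)<np.linalg.norm(best):best=rv
    r=best/N;S=np.zeros((3,3));q=M
    for k in range(N):S+=q.as_matrix();q=q*R.from_rotvec(r,degrees=True)
    d=np.linalg.solve(S,t-o["tool_pos"])
    tip=o["tool_pos"]+M.apply([.178,0,0])
    print("t",o["clock"],"tip L",R.from_euler('z',-TH).apply(tip-L0).round(4),"F",o["force"].round(1),"open",round(o["opening"],4));print("row",d.round(4),r.round(2),"tot rot",best.round(1))
E
python3 -c "
from h import *
plan(14,-.013,.035,.20);plan(18,-.013,.035,.20)"
```

```text
t 0.1 tip L [-0.2713  0.6054  0.1058] F [ 0.   0.1 -0.1] open 0.0879
row [ 0.0019  0.0106 -0.0464] [ 4.96 -0.   -0.  ] tot rot [69.5 -0.1 -0.1]
t 0.1 tip L [-0.2713  0.6054  0.1058] F [ 0.   0.1 -0.1] open 0.0879
row [ 0.0014  0.0079 -0.0362] [ 3.86 -0.   -0.  ] tot rot [69.5 -0.1 -0.1]
```

```bash
python3 -m inch '[0.001,0.008,-0.036,3.9,0,0,0.04, 0.001,0.008,-0.036,3.9,0,0,0.04, 0.001,0.008,-0.036,3.9,0,0,0.04, 0.001,0.008,-0.036,3.9,0,0,0.04, 0.001,0.008,-0.036,3.9,0,0,0.04, 0.001,0.008,-0.036,3.9,0,0,0.04, 0.001,0.008,-0.036,3.9,0,0,0.04, 0.001,0.008,-0.036,3.9,0,0,0.04, 0.001,0.008,-0.036,3.9,0,0,0.04, 0.001,0.008,-0.036,3.9,0,0,0.04]'; python3 -c "
from h import *
plan(9,-.013,.035,.20)"
```

```text
clock: 1.35
tool_pos: [0.4516, 0.3654, 0.3889]
orientation: [123.7, 89.4, -114.2]
force: [0.5, -0.2, 0.0]
opening: 0.0399
t 1.35 tip L [-0.0402  0.3157  0.0909] F [ 0.5 -0.2  0. ] open 0.0399
row [ 0.0014  0.0061 -0.0313] [ 3.27 -0.05 -0.05] tot rot [29.4 -0.5 -0.4]
```

```bash
python3 -m inch '[0.001,0.006,-0.031,3.3,0,0,0.04, 0.001,0.006,-0.031,3.3,0,0,0.04, 0.001,0.006,-0.031,3.3,0,0,0.04, 0.001,0.006,-0.031,3.3,0,0,0.04, 0.001,0.006,-0.031,3.3,0,0,0.04, 0.001,0.006,-0.031,3.3,0,0,0.04, 0.001,0.006,-0.031,3.3,0,0,0.04, 0.001,0.006,-0.031,3.3,0,0,0.04, 0.001,0.006,-0.031,3.3,0,0,0.04, 0,0,0,0,0,0,0.04]'; python3 -c "
from h import *
plan(4,-.013,.035,.14)"
```

```text
clock: 2.6
tool_pos: [0.4877, 0.0746, 0.3794]
orientation: [141.4, 89.0, -127.4]
force: [0.5, -0.1, 0.2]
opening: 0.04
t 2.6 tip L [-0.0188  0.023   0.0814] F [ 0.5 -0.1  0.2] open 0.04
row [ 0.0153 -0.001   0.0026] [-0.39 -0.18 -0.15] tot rot [-1.5 -0.7 -0.6]
```

```bash
python3 -m inch '[0.015,-0.001,0.003,-0.4,-0.2,-0.15,0.04, 0.015,-0.001,0.003,-0.4,-0.2,-0.15,0.04, 0.015,-0.001,0.003,-0.4,-0.2,-0.15,0.04, 0.015,-0.001,0.003,-0.4,-0.2,-0.15,0.04, 0,0,0,0,0,0,0.04]'; python3 - <<'E'
from h import *
from plant import ctrl
import cv2
plan(3,-.013,.035,.1225)
a=ctrl.snapshot("scene")["color"][130:280,200:400,::-1];b=ctrl.snapshot("top")["color"][150:280,150:370,::-1]
cv2.imwrite("pics/s1.png",cv2.resize(a,None,fx=4,fy=4));cv2.imwrite("pics/t1.png",cv2.resize(b,None,fx=3.5,fy=3.5))
E
```

```text
clock: 3.22
tool_pos: [0.4913, 0.088, 0.3174]
orientation: [-10.8, 89.9, 82.2]
force: [-0.2, 0.1, 0.5]
opening: 0.0402
t 3.225 tip L [-0.0126  0.0388  0.0194] F [-0.2  0.1  0.5] open 0.0402
row [ 0.0056  0.0001 -0.0011] [0.08 0.04 0.01] tot rot [0.2 0.1 0. ]
```

View pics/s1.png

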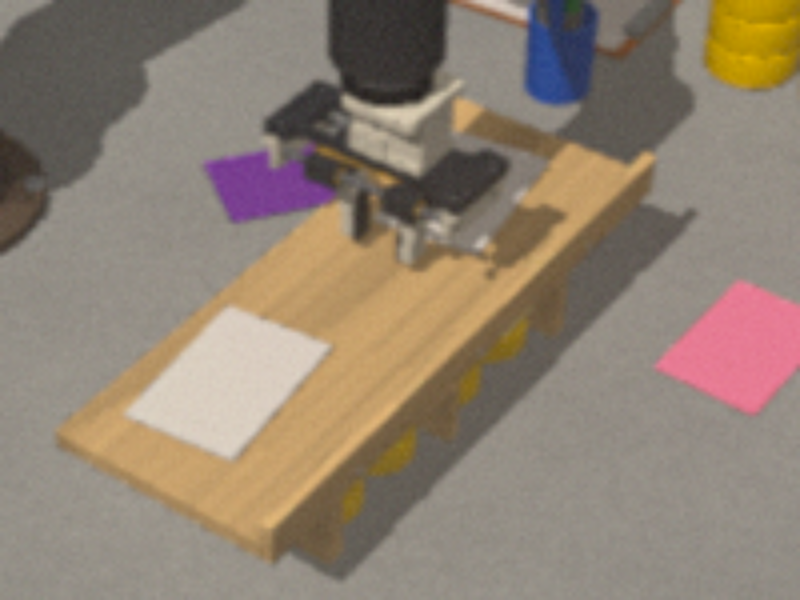

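View pics/t1.png

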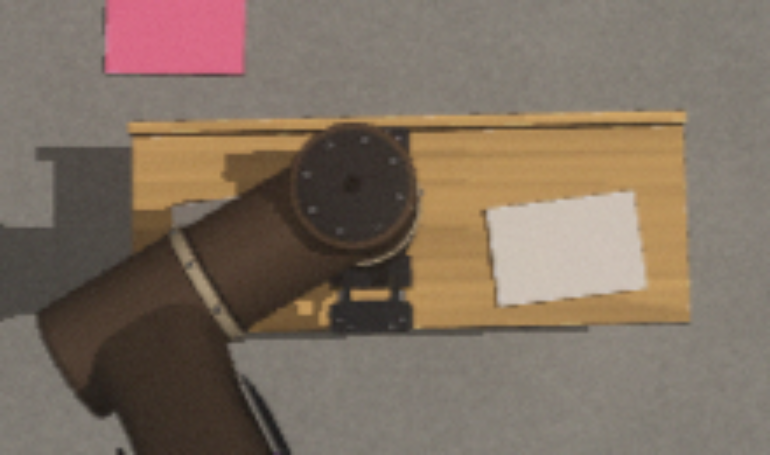

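The fingers hang above bare wood behind the printed plate (scene crop ~(380,240)), with the blank plate well clear. Now I'll go down to just above the board.

```bash
python3 -m inch '[0.006,0,0,0,0,0,0.04, 0.006,0,0,0,0,0,0.04, 0.004,0,0,0,0,0,0.04, 0,0,0,0,0,0,0.04]'; python3 -c "
from h import *
plan(1,-.013,.05,.1225)"
```

```text
clock: 3.82
tool_pos: [0.492, 0.0881, 0.3029]
orientation: [-51.3, 89.7, 41.6]
force: [-0.2, -0.7, -0.8]
opening: 0.0401
t 3.825 tip L [-0.0112  0.0392  0.0049] F [-0.2 -0.7 -0.8] open 0.0401
row [0.0024 0.001  0.0114] [0.22 0.2  0.25] tot rot [0.2 0.2 0.2]
```

```bash
python3 -m inch '[0.0025,0,0,0,0,0,0.04, 0,0,0,0,0,0,0.04]';python3 -c "
from h import *
plan(1,-.013,.05,.1225);plan(1,-.013,.05,.1225)"
```

```text
clock: 4.08
tool_pos: [0.4921, 0.0881, 0.3004]
orientation: [-52.2, 89.7, 40.7]
force: [-0.5, -0.3, 0.5]
opening: 0.0399
t 4.075 tip L [-0.0111  0.0391  0.0024] F [-0.5 -0.3  0.5] open 0.0399
row [-0.0001  0.0011  0.0115] [0.22 0.2  0.25] tot rot [0.2 0.2 0.3]
t 4.075 tip L [-0.0111  0.0391  0.0024] F [-0.5 -0.3  0.5] open 0.0399
row [-0.0001  0.0011  0.0115] [0.22 0.2  0.25] tot rot [0.2 0.2 0.3]
```

```bash
python3 -m inch '[0,0,0.006,0,0,0,0.04, 0,0,0.006,0,0,0,0.04, 0,0,0.006,0,0,0,0.04, 0,0,0.006,0,0,0,0.04, 0,0,0.006,0,0,0,0.04, 0,0,0.006,0,0,0,0.04]';python3 -c "
from h import *
plan(8,-.013,.12,.1222)"
```

```text
clock: 4.82
tool_pos: [0.4902, 0.1266, 0.3008]
orientation: [-54.6, 89.7, 38.4]
force: [-0.2, -0.3, 0.5]
opening: 0.0397
t 4.825 tip L [-0.0111  0.0776  0.0028] F [-0.2 -0.3  0.5] open 0.0397
row [0.0001 0.0001 0.0054] [0.03 0.02 0.03] tot rot [0.2 0.2 0.3]
```

```bash
python3 -m inch '[0.0007,0,0.005,0,0,0,0.04, 0,0,0.005,0,0,0,0.04, 0,0,0.005,0,0,0,0.04, 0,0,0.005,0,0,0,0.04, 0,0,0.005,0,0,0,0.04]';python3 - <<'E'
from h import *
from plant import ctrl
import cv2
plan(10,-.011,.16,.1222)
a=ctrl.snapshot("scene")["color"][130:280,200:400,::-1]
b=ctrl.snapshot("top")["color"][150:280,150:370,::-1]
cv2.imwrite("pics/t2.png",cv2.resize(b,None,fx=3.5,fy=3.5))
cv2.imwrite("pics/s2.png",cv2.resize(a,None,fx=4,fy=4))
E
```

```text
clock: 5.45
tool_pos: [0.4887, 0.1526, 0.3005]
orientation: [-65.5, 89.7, 27.4]
force: [0.0, -1.9, 1.3]
opening: 0.0403
t 5.45 tip L [-0.0115  0.1034  0.0025] F [ 0.  -1.9  1.3] open 0.0403
row [ 0.     -0.0001  0.0057] [0.02 0.01 0.02] tot rot [0.2 0.1 0.2]
```

View pics/s2.png

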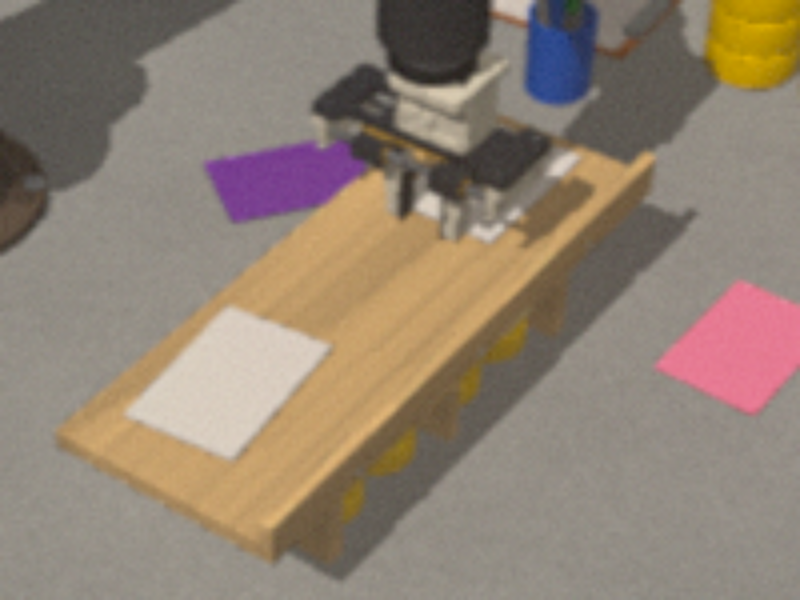

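View pics/t2.png

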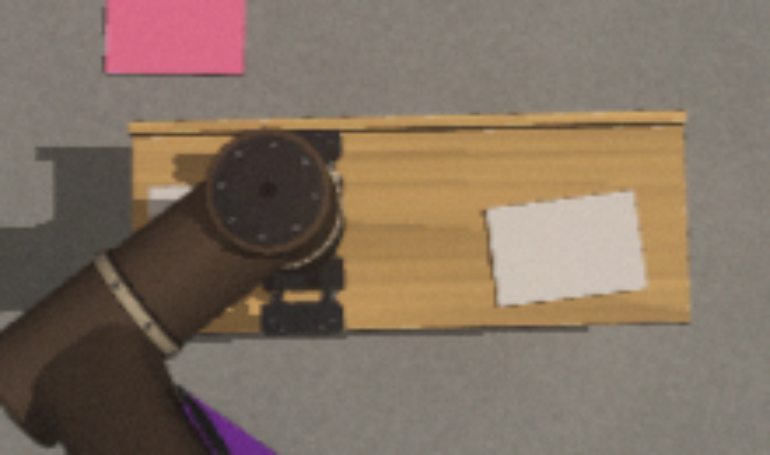

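The fingers are against the plate's rear edge. The plate has turned square (front edge at t2 (150,188)) and slides at about 2 N, so I'll go on.

```bash
python3 -m inch '[0.0003,0,0.006,0,0,0,0.04, 0,0,0.006,0,0,0,0.04, 0,0,0.006,0,0,0,0.04, 0,0,0.006,0,0,0,0.04, 0,0,0.006,0,0,0,0.04, 0,0,0.006,0,0,0,0.04, 0,0,0.006,0,0,0,0.04]';python3 - <<'E'
from h import *
plan(4,-.011,.16,.1222)
E
```

```text
clock: 6.42
tool_pos: [0.4865, 0.1975, 0.3003]
orientation: [-65.1, 89.7, 27.8]
force: [0.2, -2.3, 2.3]
opening: 0.0399
t 6.425 tip L [-0.0115  0.1484  0.0023] F [ 0.2 -2.3  2.3] open 0.0399
row [ 0.     -0.0003  0.003 ] [0.06 0.03 0.06] tot rot [0.2 0.1 0.3]
```

```bash
python3 -m inch '[0,0,0.005,0,0,0,0.04, 0,0,0.005,0,0,0,0.04, 0,0,0.004,0,0,0,0.04, 0,0,0,0,0,0,0.04]';python3 - <<'E'
from h import *
from plant import ctrl
import cv2,pickle
plan(4,-.011,.17,.1222)
s=ctrl.snapshot("top");pickle.dump(s,open("t3.pkl","wb"))
b=s["color"][170:270,130:260,::-1]
cv2.imwrite("pics/t3.png",cv2.resize(b,None,fx=6,fy=6,interpolation=cv2.INTER_CUBIC))
E
```

```text
clock: 6.92
tool_pos: [0.4857, 0.2129, 0.3002]
orientation: [-63.4, 89.7, 29.5]
force: [0.4, -0.7, 1.1]
opening: 0.0403
t 6.925 tip L [-0.0116  0.1639  0.0022] F [ 0.4 -0.7  1.1] open 0.0403
row [ 0.     -0.0004  0.0016] [0.07 0.03 0.06] tot rot [0.3 0.1 0.3]
```

View pics/t3.png

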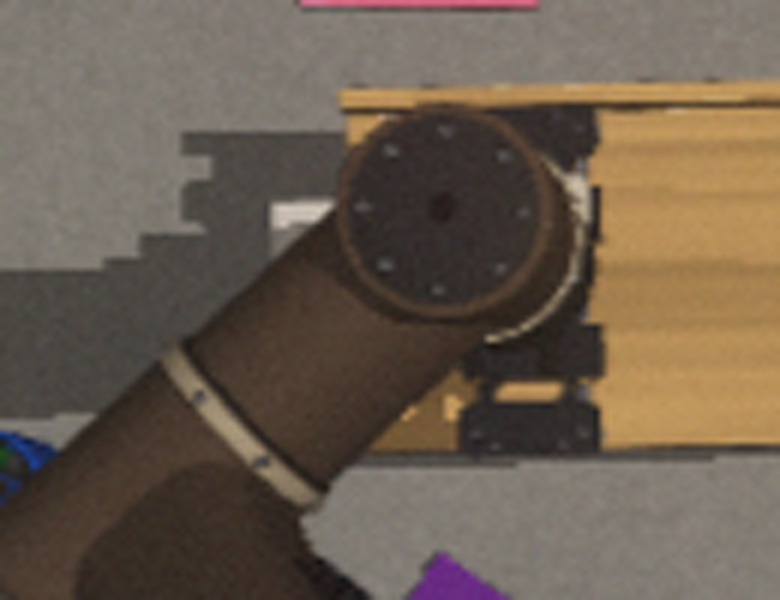

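The front edge shows at column 272 and the ledge end at 347 in the 6x crop, which is about 44 mm of overhang. I'll push 5 mm more, then back off, rise and check.

```bash
python3 -m inch '[0,0,0.004,0,0,0,0.04, 0,0,0.002,0,0,0,0.04, 0,0,0,0,0,0,0.04, 0,0,-0.008,0,0,0,0.04, 0,0,-0.015,0,0,0,0.04, -0.01,0,-0.015,0,0,0,0.04, -0.03,0,0,0,0,0,0.04, -0.04,0,0,0,0,0,0.04, -0.04,0,-0.03,0,0,0,0.04, 0,0,-0.05,0,0,0,0.04, 0,0,-0.05,0,0,0,0.04, 0,0,-0.05,0,0,0,0.04, 0,0,-0.05,0,0,0,0.04, 0,0,-0.05,0,0,0,0.04, 0,0,-0.05,0,0,0,0.04, 0,0,0,0,0,0,0.04]';python3 - <<'E'
from h import *
from plant import ctrl
import cv2,pickle
plan(4,-.011,.17,.1222)
s=ctrl.snapshot("top");pickle.dump(s,open("t4.pkl","wb"))
b=s["color"][170:270,160:290,::-1]
cv2.imwrite("pics/t4.png",cv2.resize(b,None,fx=6,fy=6,interpolation=cv2.INTER_CUBIC))
cv2.imwrite("pics/t4f.png",s["color"][:,:,::-1])
s=ctrl.snapshot("scene");cv2.imwrite("pics/s4.png",s["color"][:,:,::-1])
E
```

```text
clock: 8.98
tool_pos: [0.4992, -0.1711, 0.4315]
orientation: [-75.0, 89.2, 17.7]
force: [-0.3, 0.7, 0.2]
opening: 0.0399
t 8.975 tip L [-0.0144 -0.22    0.1336] F [-0.3  0.7  0.2] open 0.0399
row [ 0.0331 -0.0012  0.0976] [0.01 0.05 0.21] tot rot [0.  0.2 0.8]
```

View pics/t4.png

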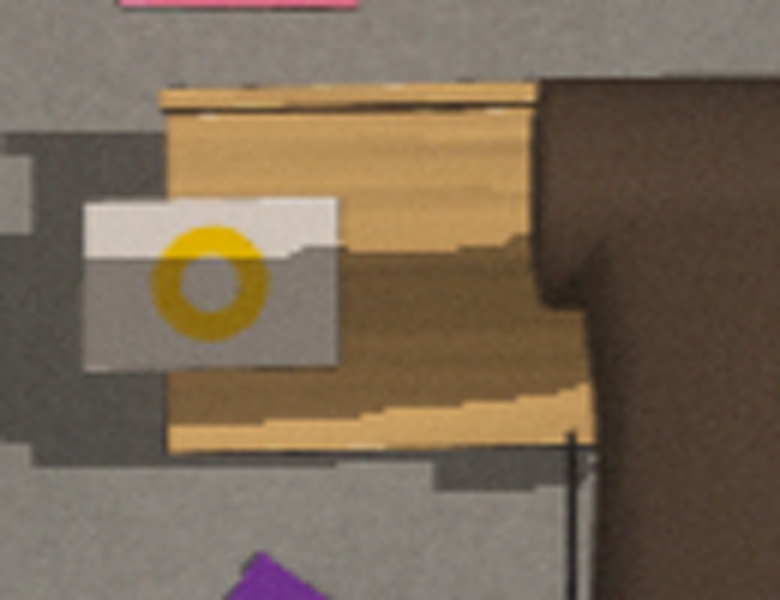

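View pics/t4f.png

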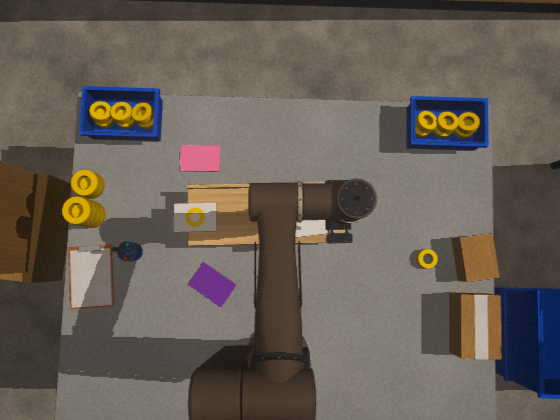

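View pics/s4.png

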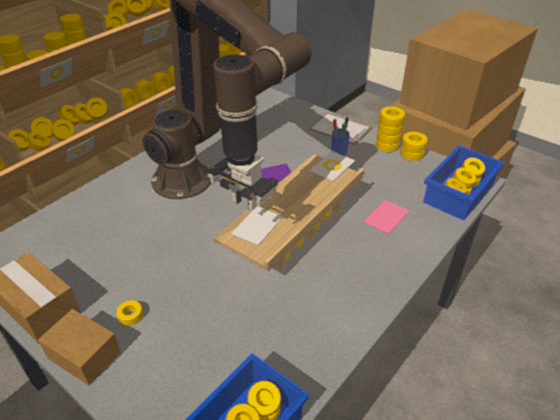

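```bash
python3 - <<'E'
import pickle
from h import *
s=pickle.load(open("t4.pkl","rb"))
f=lambda P,x0:[(x0+(a+.5)/6-.5,170+(b+.5)/6-.5) for a,b in P]
p=w(s,f([(84,204),(85,372),(337,198),(338,367)],160),.125)
v=R.from_euler('z',-TH).apply(p-L0);print(v.round(4),v.mean(0));d=v[0]+v[1]-v[2]-v[3];print(np.degrees(np.arctan2(-d[0],d[1])))
E
```

```text
[[ 0.0455  0.3276  0.005 ]
 [-0.0533  0.3267  0.005 ]
 [ 0.0465  0.1791  0.005 ]
 [-0.053   0.1791  0.005 ]] [-0.00357675  0.25313291  0.005     ]
0.2511946563211386
```

```bash
python3 -c "
from plant import ctrl
o=ctrl.get_obs();print(o['clock'],o['force'],o['qvel'].round(2));print(ctrl.close_job())"
```

```text
9.075 [0.62121041 0.72073339 0.48836748] [ 2.32 -0.23 -0.35 -0.14  0.25 -0.56]
the job is handed in; nothing more can be done
None
```

I pushed the ring-printed plate along the ledge to its left (+y) end with both fingers held low behind its rear edge. I then backed off, raised the arm and handed the job in at 9.1 s.

- **Plate position:** the last top picture puts the plate's centre at ledge y ≈ 0.253 m, so about 48 mm sticks out past the end. It is within about 0.3° of square.
- **Flatness:** the plate looks flat in both views. I did not measure its tilt or height.
- **Other objects:** the cup and the loose ring are at the same pixels as before. The blank plate was partly hidden by the arm in the last picture. The part that shows looks in place, and nothing came near it during the pushing.
- **Forces and contact:** the push took about 2 N. At hand-in the wrist force was at noise level (about 1 N) with the tool clear of everything, though joint 1 still read about 2°/s.

No check failed or disagreed.

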